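Uncap, switch over and stamp at the sensor test bench

TASK

Get the sensor batch through the test bench: first lift every loose black cap off the ports of the aluminium manifold and set it flat in the shallow clear tray, then push the selector knob in and turn it clockwise from its first to its second position, letting it spring back out. With the selector there, take the hand stamp, press it gently and squarely inside the frame on the sprung card plate so that the plate sinks clearly (more than half of its travel), lift it straight off without sliding, and stand it back on its rubber mat near the middle. Last, push the knob in again and turn it on to the third position, letting it spring out, and leave the jar and the caliper where they are.

Things in the scene. Friction and masses are not known exactly. Their poses are not given: they have to be found in the camera images.
- manifold: fixed aluminium block 75 (x) by 330 (y) by 40 tall, with four upright steel ports in a row along its y at y = -120, -40, +40, +120, each 44 across and rising 20 above the block. Origin: centre of its underside
- cap0: loose round black cap, 60 across, 38 tall, 60 g, open below (inside 50 across, 26 deep; roof 12 thick). Two to four of the four caps are there (others None). Starts over the port at manifold y = -120, skirt resting on the block, 3 play; lift straight up over 22. Origin: centre of its open end, z towards the roof. May lie flat either way up in the tray
- cap1: loose round black cap, 60 across, 38 tall, 60 g, open below (inside 50 across, 26 deep; roof 12 thick). Two to four of the four caps are there (others None). Starts over the port at manifold y = -40, skirt resting on the block, 3 play; lift straight up over 22. Origin: centre of its open end, z towards the roof. May lie flat either way up in the tray
- cap2: loose round black cap, 60 across, 38 tall, 60 g, open below (inside 50 across, 26 deep; roof 12 thick). Two to four of the four caps are there (others None). Starts over the port at manifold y = 40, skirt resting on the block, 3 play; lift straight up over 22. Origin: centre of its open end, z towards the roof. May lie flat either way up in the tray
- cap3: loose round black cap, 60 across, 38 tall, 60 g, open below (inside 50 across, 26 deep; roof 12 thick). Two to four of the four caps are there (others None). Starts over the port at manifold y = 120, skirt resting on the block, 3 play; lift straight up over 22. Origin: centre of its open end, z towards the roof. May lie flat either way up in the tray
- tray: fixed shallow clear tray for the caps, outside 94 (x) by 296 (y) by 16 tall, walls and floor 4 thick: room for four caps in a row along its y, 70 apart. Origin: centre of its underside
- selector: fixed grey control box 130 by 130 by 56 tall with the selector knob at its centre, white ticks on the lid for the three positions. Origin: centre of its underside
- dial (a joint): angle of the selector knob (rad), growing clockwise seen from above; its three positions are 0, 1.047 and 2.094. A stud holds it within about 0.05 of a position (0.2 under strong torque) until it is pushed in; released between positions it stays in, and near a position it springs out by itself
- plunger (a joint): how far the knob is pushed in (m), 0 = out, 0.010 = fully in; it is free to turn from about 0.008. A spring pushes it out with 4 N when out, 11 N when fully in
- dial_grip (a point): centre of the top of the knob, turns with it; 114 above the table when out. The knob is a bar grip 56 long (this x) by 18 wide (this y) by 36 tall on a disc 68 across and 10 thick that goes in with it; the white pointer line is at this -x. The fingertips can press on the disc, 36 below this point, beside the bar
- card_base: fixed dark steel base 130 by 120 by 16 tall of the card plate. Origin: centre of its underside
- card (a joint): how far the sprung card plate is pressed down (m), 0 to its stop at 0.006; the spring pushes back with 4 N at 0 and 16 N at 0.006
- frame (a point): centre of the black-lined frame 84 (x) by 60 (y) on the paper card on top of the plate (120 by 110), 34 above the table when not pressed; x and y along the frame's sides. The stamp belongs here, long side along the frame's long side (either way round)
- stamp: loose hand stamp, about 0.35 kg, 88 tall: steel foot 72 (x) by 48 (y) and 24 tall, above it a wooden neck 22 by 22 from z = 24 to 72, on top a wooden head 36 by 36 from 72 to 88. Stands on the mat at the start. Origin: centre of its underside
- mat: fixed black rubber mat 120 (x) by 130 (y) by 4 thick on which the stamp stands. Origin: centre of its underside
- jar: bystander: loose white jar with a blue lid, 68 across, 75 tall. Origin: centre of its underside
- caliper: bystander: loose caliper lying flat, 200 long. Origin: its middle, underside

How it is judged:
By the outcome, as a careful person would: the job done as asked, in the order asked, and still so for the second after the job is handed in, with the robot touching nothing.
Of cap0, cap1, cap2, cap3 only 2 to 4 are there at a start; the rules pass over those that are not, and their reading is None.
At some moment in a run one of stamp, cap0, cap1, cap2, cap3 may be knocked a few centimetres aside while the robot is not near it.
Once in a run the grip may slacken for a moment while it holds something.
It also fails if it takes over 210 s, if anything falls off the work surface, if the arm or the gripper's body presses on something with over 40 N, if the wrist force passes 120 N, or if a joint passes its speed limit or range.

ROBOT

A 7-joint arm with a two-finger parallel gripper is mounted at the origin on the work surface. World frame = base frame: x ahead of the robot, y to its left, z up, the work surface at z = 0. Lengths are in m, angles in rad, forces in N, time in s.
With the tool pointing down it reaches from about 0.4 to 0.9 m from the base axis. Payload 5.6 kg.
Tool frame: the origin (TCP) lies midway between the tips of the shut fingers; the grasp point (between the pads) lies 19 mm behind it; z points along the fingers, y is the line along which they close (so a half turn about z gives the same grasp; the last joint's range is limited). The gripper opens to 92 mm and grips with 3 to 60 N. Pads are 20 mm wide; open, the fingers measure 128 mm over their backs; the gripper's body (75 mm by 189 mm) begins 69 mm behind the grasp point.
Start: joints at [-1.216, 0.468, -0.012, 1.603, 0.006, 1.071, -0.056], TCP at [0.252, 0.599, 0.182] pointing down, gripper open.
Joint ranges: [-2.53, 2.53], [-0.31, 2.02], [-1.57, 1.55], [0.28, 2.44], [-1.29, 4.43], [0.15, 1.84], [-2.92, 2.92]. Speed limits (rad/s): [2.57, 2.57, 3.14, 3.14, 3.14, 3.14, 3.14].

INTERFACE

Orientations are given as a 3x3 rotation matrix whose columns are the frame's x, y, z axes.
In Python, from station import env, camrig, monitor, kinematics gives the robot as it stands (env), with the cameras (camrig), the readings (monitor) and the kinematics (kinematics). Calls block until the motion is done:
- env.reach(position, orientation): joint-space move of the TCP to a pose.
- env.movel(position, frame=None, rate=0.15): straight line of the TCP; frame=None keeps the orientation; rate is the mean speed in m/s.
- env.goto_joints(angles): joint-space move.
- env.release() and env.grasp(squeeze=None): open the fingers fully, or close them until they stop; squeeze is the grip in N (None keeps the last).
- env.pause(seconds).
- kinematics.inverse_kinematics(position, orientation): joint angles nearest the present ones, or None.
- camrig.read_camera(name): name is "scene" or "top" or "wrist"; returns (picture, depth): 400x640x3 uint8, red, green, blue; 400x640 float32, m along the optical axis (not along the pixel's ray), 0 where there is no reading.
- camrig.camera_info(name): a dict with "intrinsics" (3x3 intrinsics, pixels), "eye" and "rotation" of the camera in the world; the wrist camera has in their place "T_tool_cam" (4x4, takes a point from camera to tool coordinates, whose origin is the TCP and whose axes are the flange's). Camera axes: x right, y up, looking along -z (the intrinsics and any distortion apply to the point x, -y, -z); pixel columns grow to the right and rows downward; lengths in m; the calibration is good to about 2 mm. The wrist camera is an equidistant fisheye: a pixel r from the principal point sees the ray r / f radians off the axis. A picture is of the moment at which its call begins: read the wrist's pose just before it. camera_info takes no time and is no camera call.
A pose or a line that the arm cannot do raises env.PlanningError and nothing moves.
- env.finish_job(): hands the job in; it is judged then, once.
Readings, each from a call of its own:
- monitor.read_t(): time.
- monitor.read_joint_positions(): joint angles.
- monitor.read_joint_velocities(): joint speeds.
- monitor.read_tau(): joint torques, N m.
- monitor.read_ee_pos(): TCP position.
- monitor.read_tcp_rot(): TCP orientation.
- monitor.read_wrist_force(): force on the tool from outside, world axes, zero at the start.
- monitor.read_moment(): the same for the moment, N m.
- monitor.read_gripper_width(): finger opening in m.
- monitor.read_grasp_force(): force on a finger pad.
Only numpy, scipy, OpenCV 4.12 (cv2) and the standard library are available. Lean on these libraries where they do the work, as an engineer would, in place of code of your own. Each camera call takes 0.05 s, during which the arm holds its last target. There are 200 camera calls.

## Working session

There is one attempt and no reset: what is moved stays moved. The work goes in short steps, each a Python script; the robot and the scene stay as the last script left them, time stands still between calls to the robot, and variables do not carry over. Pictures are saved under pics/ and viewed, at most 14 in all, crops included, and the job is handed in when it is done.

```bash
ls; mkdir -p pics; cat > h.py <<'E'
import numpy as np, cv2
from station import env, camrig, monitor, kinematics
def cloud(name):
    img,d=camrig.read_camera(name); c=camrig.camera_info(name); K=np.array(c["intrinsics"])
    v,u=np.mgrid[0:400,0:640]
    p=np.stack([(u-K[0,2])/K[0,0]*d,-(v-K[1,2])/K[1,1]*d,-d],-1)
    w=p@np.array(c["rotation"]).T+np.array(c["eye"]); w[d==0]=np.nan
    return img,d,w
def save(n,img): cv2.imwrite(f"pics/{n}.png",cv2.cvtColor(img,cv2.COLOR_RGB2BGR))
E
python3 - <<'E'
from h import *
for n in("top","scene"):
    img,d,w=cloud(n); save(n+"0",img); np.savez(n+"0",img=img,d=d,w=w)
    c=camrig.camera_info(n);print(n,c)
print(monitor.read_t(),camrig.camera_info("wrist"),monitor.read_ee_pos(),monitor.read_tcp_rot())
E
```

```text
pics
station.py
top {'intrinsics': array([[514.27489069,   0.        , 322.32425139],
       [  0.        , 514.27489069, 190.17499438],
       [  0.        ,   0.        ,   1.        ]]), 'eye': array([0.54152015, 0.01609368, 1.35877553]), 'rotation': array([[-0.01865704,  0.99889577, -0.04311782],
       [-0.99974742, -0.01809774,  0.01332554],
       [ 0.01253049,  0.04335554,  0.99898112]])}
scene {'intrinsics': array([[382.39695302,   0.        , 316.59964166],
       [  0.        , 382.39695302, 195.51552525],
       [  0.        ,   0.        ,   1.        ]]), 'eye': array([1.00082135, 0.04234139, 0.76410169]), 'rotation': array([[-0.14052838, -0.84185828,  0.52108196],
       [ 0.99003715, -0.12418736,  0.06636223],
       [ 0.0088442 ,  0.52521628,  0.85092282]])}
0.1 {'intrinsics': array([[309.70691629,   0.        , 320.81052617],
       [  0.        , 309.70691629, 196.93060028],
       [  0.        ,   0.        ,   1.        ]]), 'T_tool_cam': array([[ 1.60921761e-05,  9.55184137e-01,  2.96012270e-01,
         8.44946422e-02],
       [ 9.99999823e-01, -1.91274597e-04,  5.62849260e-04,
         8.35251692e-05],
       [ 5.94244312e-04,  2.96012209e-01, -9.55183971e-01,
        -2.03126773e-01],
       [ 0.00000000e+00,  0.00000000e+00,  0.00000000e+00,
         1.00000000e+00]])} [0.25163108 0.59868592 0.18090798] [[-9.21899335e-01  3.87429132e-01 -5.32343902e-04]
 [ 3.87429484e-01  9.21898062e-01 -1.53572738e-03]
 [-1.04218714e-04 -1.62203177e-03 -9.99998679e-01]]
```

View pics/top0.png

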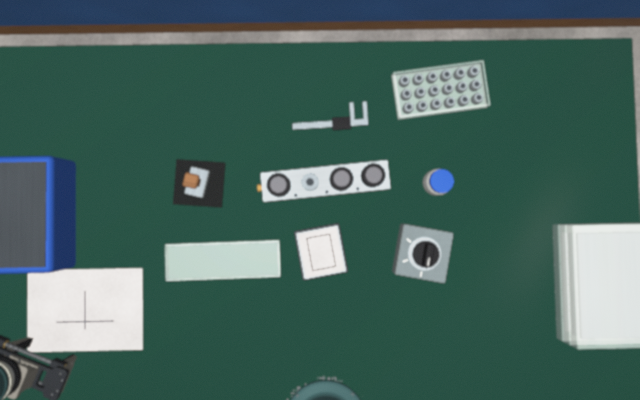

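View pics/scene0.png

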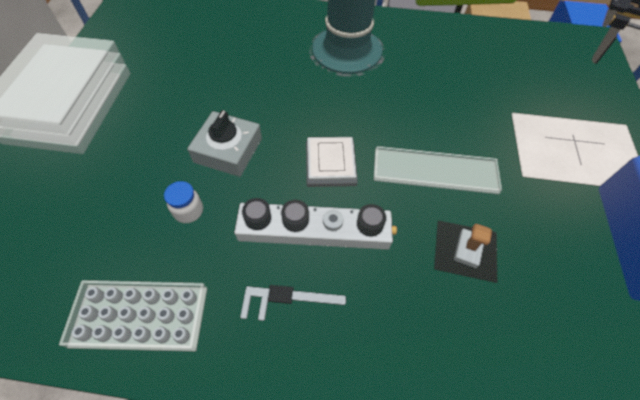

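Top view: caps sit at pixels (278,184), (341,178) and (374,175), with an empty port at (310,182). The stamp is at (192,182), tray (222,260), card (320,251), knob (426,254) and jar (438,182). The pointer is down-image, at the first tick. Next I measure from depth.

```bash
cat >> h.py <<'E'
def rect(w,box,zlo,zhi,far=None):
    """minAreaRect of world xy points with z in range inside pixel box (u0,v0,u1,v1)"""
    u0,v0,u1,v1=box; p=w[v0:v1,u0:u1].reshape(-1,3); p=p[(p[:,2]>zlo)&(p[:,2]<zhi)]
    if len(p)<8: return None
    xy=p[:,:2].astype(np.float32); (c,s,a)=cv2.minAreaRect(xy*1000)
    return dict(n=len(p),c=np.round(np.array(c)/1000,4),s=np.round(s,1),a=round(a,1),mean=p.mean(0).round(4),zmed=round(float(np.median(p[:,2])),4))
E
python3 - <<'E'
from h import *
z=np.load("top0.npz");w=z["w"];img=z["img"]
R=lambda n,*a:print(n,rect(w,*a))
print("table z",np.nanmedian(w[300:330,350:500,2]))
R("manifold",(250,150,400,210),.03,.05)
R("cap a",(262,165,295,202),.07,.09);R("cap b",(326,160,357,195),.07,.09);R("cap c",(358,155,390,195),.07,.09)
R("port",(296,165,326,200),.05,.07)
R("tray",(155,230,290,290),.01,.03);R("trayall",(155,230,290,290),.002,.03)
R("box",(385,215,460,290),.045,.065);R("bar",(400,225,460,280),.095,.13);R("disc",(400,225,460,280),.07,.09)
R("card",(290,220,350,285),.026,.045)
R("stamphead",(170,155,230,210),.08,.11);R("foot",(170,155,230,210),.018,.04);R("jar",(415,160,465,205),.06,.09)
s=np.load("scene0.npz");ws=s["w"]
R2=lambda n,*a:print("S",n,rect(ws,*a))
R2("stamphead",(430,215,500,285),.08,.11);R2("foot",(430,215,500,285),.02,.032);R2("caps",(235,190,390,240),.072,.09);R2("bar",(190,105,260,160),.1,.13);R2("card",(300,130,360,190),.026,.045)
R2("box",(185,105,265,175),.045,.065)
c=img[210:300,380:470];c=cv2.resize(c,None,fx=4,fy=4,interpolation=cv2.INTER_CUBIC)
d=cv2.resize(img[150:215,165:230],(360,360),interpolation=cv2.INTER_CUBIC)
save("crop1",np.hstack([c,d]))
E
```

```text
table z -0.001148857460103736
manifold {'n': 2105, 'c': array([ 0.6227, -0.0074]), 's': array([ 75.3, 335.1]), 'a': 4.8, 'mean': array([ 0.6209, -0.0034,  0.0392]), 'zmed': 0.0391}
cap a {'n': 450, 'c': array([0.613 , 0.1081]), 's': array([57.2, 57.9]), 'a': 89.5, 'mean': array([0.6127, 0.1088, 0.0776]), 'zmed': 0.0775}
cap b {'n': 442, 'c': array([ 0.6254, -0.0495]), 's': array([57.7, 58. ]), 'a': 89.1, 'mean': array([ 0.6252, -0.0491,  0.0774]), 'zmed': 0.0773}
cap c {'n': 442, 'c': array([ 0.6326, -0.1297]), 's': array([58. , 55.7]), 'a': 89.9, 'mean': array([ 0.6326, -0.1293,  0.0772]), 'zmed': 0.0773}
port {'n': 233, 'c': array([0.6192, 0.0296]), 's': array([40.6, 41. ]), 'a': 89.0, 'mean': array([0.6191, 0.0301, 0.059 ]), 'zmed': 0.0591}
tray {'n': 521, 'c': array([0.4186, 0.2718]), 's': array([ 99.8, 317.9]), 'a': 0.9, 'mean': array([0.4215, 0.2631, 0.0148]), 'zmed': 0.0148}
trayall {'n': 3765, 'c': array([0.4234, 0.2638]), 's': array([350.9, 154. ]), 'a': 88.8, 'mean': array([0.4219, 0.2653, 0.006 ]), 'zmed': 0.0046}
box {'n': 2044, 'c': array([ 0.4325, -0.256 ]), 's': array(
[... 1123 characters left out ...]
[0.6273, 0.3216]), 's': array([48.6, 71.8]), 'a': 74.9, 'mean': array([0.6357, 0.3153, 0.0274]), 'zmed': 0.0277}
S caps {'n': 1811, 'c': array([ 0.6225, -0.0117]), 's': array([ 60.2, 297.6]), 'a': 4.9, 'mean': array([ 0.6257, -0.0242,  0.078 ]), 'zmed': 0.0781}
S bar {'n': 221, 'c': array([ 0.4341, -0.2575]), 's': array([19.6, 56.2]), 'a': 79.9, 'mean': array([ 0.4372, -0.2557,  0.1112]), 'zmed': 0.1132}
S card {'n': 1890, 'c': array([0.4407, 0.0034]), 's': array([122.9, 109.7]), 'a': 9.4, 'mean': array([0.4445, 0.0039, 0.0343]), 'zmed': 0.0344}
S box {'n': 1779, 'c': array([ 0.4338, -0.2573]), 's': array([130.8, 130.1]), 'a': 78.9, 'mean': array([ 0.4485, -0.2513,  0.0556]), 'zmed': 0.0561}
```

View pics/crop1.png

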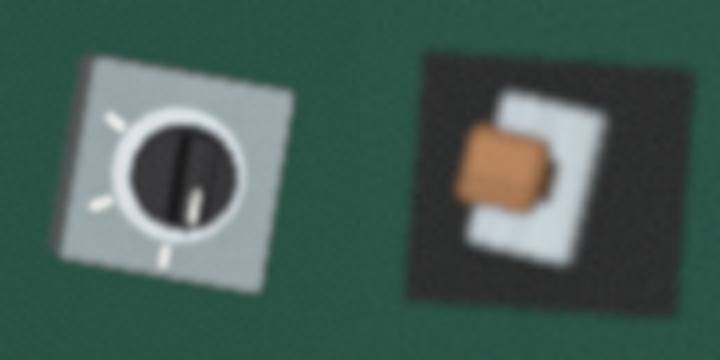

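The knob points at its first (lower) tick and the stamp foot lies along about -15°. Tray, mat and frame need fits by colour.

```bash
cat >> h.py <<'E'
def topix(name,u,v,z):
    """pixels -> world xy on plane z"""
    c=camrig.camera_info(name);K=np.array(c["intrinsics"]);R=np.array(c["rotation"]);e=np.array(c["eye"])
    r=np.stack([(u-K[0,2])/K[0,0],-(v-K[1,2])/K[1,1],-np.ones_like(u,dtype=float)],-1)@R.T
    return (e+r*((z-e[2])/r[...,2])[...,None])[...,:2]
def mrect(name,mask,box,z):
    u0,v0,u1,v1=box;m=np.zeros_like(mask,np.uint8);m[v0:v1,u0:u1]=mask[v0:v1,u0:u1]
    n,l,st,_=cv2.connectedComponentsWithStats(m); k=1+np.argmax(st[1:,4]); v,u=np.nonzero(l==k)
    xy=topix(name,u.astype(float),v.astype(float),z).astype(np.float32)*1000
    c,s,a=cv2.minAreaRect(xy); return np.round(np.array(c)/1000,4),np.round(s,1),round(a,1),np.round(xy.mean(0)/1000,4)
E
python3 - <<'E'
from h import *
for n,tb,mb,fb in(("top",(155,230,290,290),(165,150,235,215),(296,224,348,280)),("scene",(365,140,510,200),(425,215,510,285),(305,135,358,185))):
    img=np.load(n+"0.npz")["img"];g=img.astype(int);hsv=cv2.cvtColor(img,cv2.COLOR_RGB2HSV)
    print(n,"tray",mrect(n,(g[...,0]>95),tb,.012),"mat",mrect(n,(g.max(-1)<62)&(hsv[...,1]<70),mb,.004))
    u0,v0,u1,v1=fb; c=cv2.cvtColor(img,cv2.COLOR_RGB2GRAY).astype(float); 
    bh=cv2.morphologyEx(c.astype(np.uint8),cv2.MORPH_BLACKHAT,np.ones((7,7)))
    card=cv2.erode((g.min(-1)>100).astype(np.uint8),np.ones((3,3)))
    print("frame",mrect(n,(bh>14),fb,.034),"tray c",g[260,222] if n=="top" else g[170,440])
    if n=="top": a=cv2.resize(img[215:290,285:360],(375,375),interpolation=2);b=cv2.resize(bh[215:290,285:360],(375,375),interpolation=0)*6;save("fr",np.hstack([a,np.dstack([b]*3)]))
E
```

```text
top tray (array([0.4226, 0.2615]), array([100. , 301.4]), 1.0, array([0.4225, 0.2617], dtype=float32)) mat (array([0.625 , 0.3228]), array([127.2, 117.4]), 85.0, array([0.6228, 0.3185], dtype=float32))
frame (array([0.4407, 0.0057]), array([89.7, 64.9]), 10.2, array([0.4412, 0.0055], dtype=float32)) tray c [196 214 208]
scene tray (array([0.4223, 0.2597]), array([107.6, 302.7]), 1.0, array([0.4238, 0.261 ], dtype=float32)) mat (array([0.625 , 0.3204]), array([126.8, 116.4]), 85.0, array([0.6366, 0.3133], dtype=float32))
frame (array([0.4389, 0.0036]), array([87.2, 66.5]), 8.5, array([0.4399, 0.0039], dtype=float32)) tray c [176 190 181]
```

View pics/fr.png

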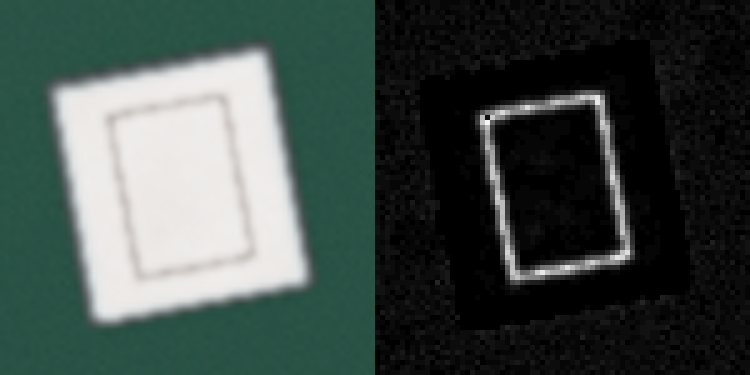

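Frame is centred on the card; in the crop its corners are about (110,115), (222,95), (252,257) and (138,278), giving centre (0.440, 0.0046) and 9.5°. Now to check reachability and take the first cap.

```bash
cat >> h.py <<'E'
def Rz(deg):
    """tool pointing down, closing axis y at heading deg"""
    a=np.radians(deg);c,s=np.cos(a),np.sin(a)
    return np.array([[-s,c,0],[c,s,0],[0,0,-1.]])
def pick(xy,z,deg):
    """choose between the two equal grasp headings the one with smaller |j7|"""
    best=None
    for h in(deg,deg+180):
        q=kinematics.inverse_kinematics(np.array([*xy,z]),Rz(h))
        if q is not None and (best is None or abs(q[6])<abs(best[1][6])): best=(h,q)
    return best
def go(xy,z,deg): env.reach(np.array([*xy,z]),Rz(deg))
def lin(xy,z,rate=.15): env.movel(np.array([*xy,z]),None,rate)
def st(tag=""):
    print(tag,"t",round(monitor.read_t(),1),"p",np.round(monitor.read_ee_pos(),4),"F",np.round(monitor.read_wrist_force(),1),"w",round(monitor.read_gripper_width(),4),"g",round(monitor.read_grasp_force(),1))
TRAY=np.array([.4225,.2607]);MA=4.8
def slot(k): a=np.radians(1.0); return TRAY+k*np.array([-np.sin(a),np.cos(a)])
def grab_cap(xy,zb=.04,deg=MA):
    h,_=pick(xy,.16,deg); go(xy,.16,h); lin(xy,zb+.015); st("at"); env.grasp(25); st("gr"); lin(xy,zb+.085); st("up"); return h
def put_cap(k):
    xy=slot(k); h,_=pick(xy,.13,1.0); go(xy,.13,h); st("over"); lin(xy,.004+.0165,.1); st("dn"); env.release(); lin(xy,.13)
E
python3 - <<'E'
from h import *
for n,xy,z,hs in(("cap",(.6136,.107),.055,[MA]),("cap",(.6332,-.1305),.055,[MA]),("tray",slot(-90),.02,[1]),("tray",slot(90),.02,[1]),("knob",(.4335,-.2566),.07,[79.7,19.7,-40.3]),("stamp",(.6268,.3225),.03,[-15,75]),("frame",(.44,.0046),.06,[9.5,99.5])):
    for h in hs:
        for k in(0,180):
            q=kinematics.inverse_kinematics(np.array([*xy,z]),Rz(h+k)); print(n,h+k,None if q is None else np.round(q,2))
E
```

```text
cap 4.8 [-0.57  0.6   0.47  1.79 -0.35  0.83  0.15]
cap 184.8 [-0.06  0.59 -0.23  1.75  0.17  0.82  2.86]
cap 4.8 [-0.25  0.66  0.57  1.73 -0.44  0.88  0.59]
cap 184.8 [-0.64  1.08  1.33  1.76 -1.11  1.28 -2.07]
tray 1 None
tray 181 None
tray 1 None
tray 181 None
knob 79.7 [-0.12  0.45  0.72  2.08 -0.43  0.76  2.27]
knob 259.7 [-0.3   0.55  0.99  2.09 -0.64  0.83 -0.67]
knob 19.7 [-0.22  0.5   0.87  2.09 -0.54  0.79  1.33]
knob 199.7 [-0.48  0.83  1.35  2.1  -0.96  1.07 -1.43]
knob -40.3 [-0.27  0.53  0.94  2.09 -0.6   0.81  0.33]
knob 139.7 [-0.48  0.83  1.35  2.1  -0.96  1.07 -2.47]
stamp -15 [-0.74  0.74  0.33  1.57 -0.29  0.88 -0.57]
stamp 165 [-0.35  0.74 -0.26  1.54  0.22  0.89  2.19]
stamp 75 [-0.56  0.72  0.06  1.56 -0.05  0.87  0.83]
stamp 255 [-0.94  0.8   0.64  1.59 -0.56  0.95 -1.94]
frame 9.5 [-0.49  0.32  0.47  2.22 -0.24  0.64  0.32]
frame 189.5 [-1.09  0.73  1.35  2.25 -0.93  0.95 -2.13]
frame 99.5 [-0.31  0.31  0.26  2.21 -0.13  0.64  1.78]
frame 279.5 [-0.75  0.38  0.79  2.23 -0.43  0.68 -1.05]
```

```bash
python3 - <<'E'
from h import *
for k in (-90,0,90):
  k=k/1000
  for z in(.02,.13):
    for h in(1,31,61,91,181):
        q=kinematics.inverse_kinematics(np.array([*slot(k),z]),Rz(h)); print(slot(k),z,h,None if q is None else np.round(q,2))
E
```

```text
[0.42407072 0.17071371] 0.02 1 [-0.74  0.42  0.34  2.2  -0.26  0.56 -0.2 ]
[0.42407072 0.17071371] 0.02 31 [-0.67  0.41  0.25  2.19 -0.19  0.56  0.26]
[0.42407072 0.17071371] 0.02 61 [-0.59  0.41  0.16  2.19 -0.12  0.56  0.72]
[0.42407072 0.17071371] 0.02 91 [-0.52  0.41  0.07  2.18 -0.06  0.55  1.19]
[0.42407072 0.17071371] 0.02 181 [-0.24  0.43 -0.25  2.16  0.19  0.57  2.53]
[0.42407072 0.17071371] 0.13 1 [-0.81  0.21  0.4   2.13 -0.11  0.82 -0.32]
[0.42407072 0.17071371] 0.13 31 [-0.74  0.21  0.32  2.12 -0.09  0.82  0.18]
[0.42407072 0.17071371] 0.13 61 [-0.66  0.21  0.23  2.12 -0.06  0.82  0.67]
[0.42407072 0.17071371] 0.13 91 [-0.58  0.21  0.14  2.12 -0.04  0.82  1.17]
[0.42407072 0.17071371] 0.13 181 [-0.31  0.22 -0.16  2.1   0.05  0.82  2.66]
[0.4225 0.2607] 0.02 1 [-0.86  0.47  0.29  2.1  -0.23  0.6  -0.39]
[0.4225 0.2607] 0.02 31 [-0.78  0.46  0.2   2.1  -0.15  0.6   0.06]
[0.4225 0.2607] 0.02 61 [-0.7   0.46  0.1   2.09 -0.08  0.6   0.52]
[0.4225 0.2607] 0.02 91 [-0.62  0.46  0.    2.09 -0.    0.6   0.97]
[0.4225 0.2607] 0.02 181 [-0.37  0.48 -0.3   2.07  0.24  0.62  2.32]

[... 399 characters left out ...]
2   0.66 -0.56]
[0.42092928 0.35068629] 0.02 31 [-0.87  0.52  0.15  1.97 -0.12  0.65 -0.11]
[0.42092928 0.35068629] 0.02 61 [-0.8   0.52  0.06  1.97 -0.05  0.65  0.35]
[0.42092928 0.35068629] 0.02 91 [-0.73  0.52 -0.03  1.96  0.03  0.66  0.81]
[0.42092928 0.35068629] 0.02 181 [-0.49  0.55 -0.34  1.95  0.28  0.69  2.16]
[0.42092928 0.35068629] 0.13 1 [-0.99  0.36  0.29  1.92 -0.13  0.88 -0.62]
[0.42092928 0.35068629] 0.13 31 [-0.91  0.36  0.19  1.91 -0.08  0.88 -0.14]
[0.42092928 0.35068629] 0.13 61 [-0.82  0.36  0.08  1.91 -0.04  0.88  0.34]
[0.42092928 0.35068629] 0.13 91 [-0.74  0.36 -0.02  1.9   0.01  0.88  0.82]
[0.42092928 0.35068629] 0.13 181 [-0.49  0.39 -0.33  1.88  0.16  0.9   2.27]
```

Only a unit slip on my side (slots must be in m). First cap now.

```bash
python3 - <<'E'
from h import *
st("0"); grab_cap((.6136,.107)); put_cap(.09); st("end")
img,d,w=cloud("top"); save("t1",img); print(rect(w,(155,230,290,290),.03,.06))
E
```

```text
0 t 0.1 p [0.2516 0.5987 0.1809] F [0.8 0.3 0.2] w 0.0918 g 0.0
at t 3.1 p [0.6143 0.1071 0.0558] F [-0.   0.8  0.3] w 0.0917 g 0.0
gr t 4.5 p [0.6136 0.107  0.055 ] F [ 0.8  1.  -0.1] w 0.0002 g 0.0
up t 5.1 p [0.6131 0.1071 0.1246] F [-1.  -0.5 -0.6] w 0.0005 g 0.0
over t 6.3 p [0.422  0.3495 0.1298] F [0.1 0.4 0.2] w 0.0003 g 0.0
dn t 7.5 p [0.4214 0.3511 0.0211] F [ 0.7 -0.4 -0.1] w 0.0007 g 0.0
end t 9.8 p [0.4203 0.3503 0.1293] F [ 0.5 -0.2 -1.4] w 0.0921 g 0.0
None
```

View pics/t1.png

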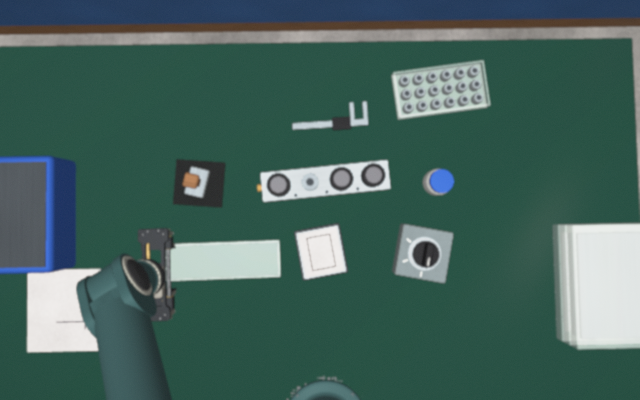

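The gripper closed to zero and the cap is still on its port at (278,184): the fingers met nothing. I'll go back and look with the scene camera at grasp height.

```bash
python3 - <<'E'
from h import *
img,d,w=cloud("top")
print(rect(w,(262,165,295,202),.06,.09))
xy=(.6136,.107); h,_=pick(xy,.16,MA); go(xy,.16,h); lin(xy,.055); env.pause(.2); st(); print(h,np.round(monitor.read_tcp_rot(),3))
img,d,w=cloud("scene"); im2=camrig.read_camera("wrist")[0]
save("s2",np.hstack([cv2.resize(img[120:300,260:500],(480,360),interpolation=2),cv2.resize(im2,(320,360))]))
E
```

```text
{'n': 451, 'c': array([0.6131, 0.1081]), 's': array([57.5, 58. ]), 'a': 88.7, 'mean': array([0.6125, 0.1087, 0.0773]), 'zmed': 0.0775}
 t 12.1 p [0.6143 0.1072 0.0561] F [-0.5 -0.8 -0.4] w 0.092 g 0.0
4.8 [[-0.084  0.996  0.002]
 [ 0.996  0.084  0.001]
 [ 0.     0.002 -1.   ]]
```

View pics/s2.png

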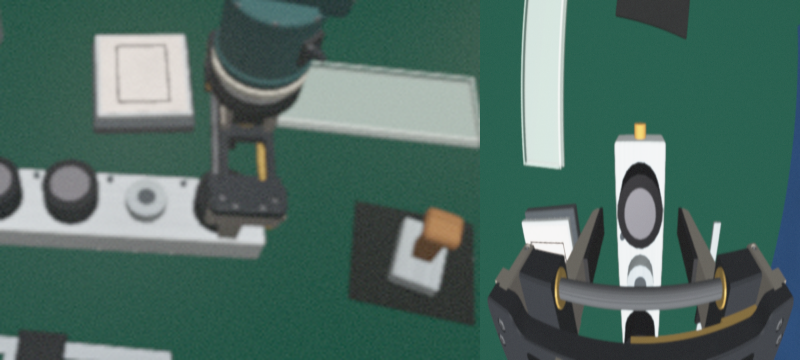

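Wrist view: the cap, at (640,205), lies between the tips at (600,208) and (683,208), so the alignment looks right. I'll close and look in that state.

```bash
python3 - <<'E'
from h import *
st(); env.grasp(25); st(); env.pause(.5); st()
img,d,w=cloud("scene"); im2,d2=camrig.read_camera("wrist")
save("s3",np.hstack([cv2.resize(img[120:300,260:500],(400,360),interpolation=2),cv2.resize(im2[100:400,120:520],(400,360))]))
E
```

```text
t 12.2 p [0.614  0.1072 0.0557] F [-0.4 -0.8  0.1] w 0.0918 g 0.0
 t 13.6 p [0.6136 0.107  0.055 ] F [-0.9 -0.6  0.5] w 0.0004 g 0.0
 t 14.1 p [0.6136 0.107  0.055 ] F [-0.8 -0.3 -0.8] w 0.0004 g 0.0
```

View pics/s3.png

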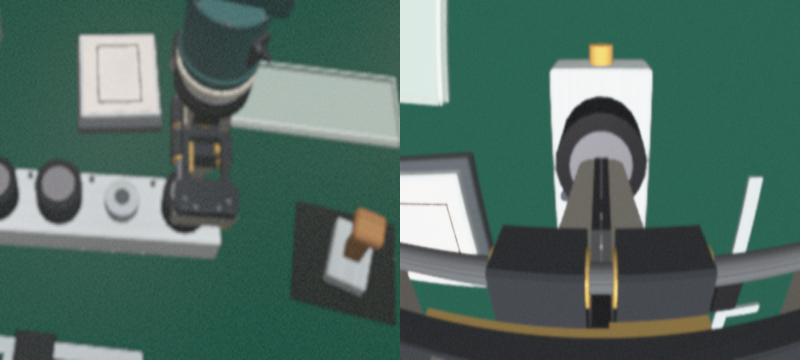

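The fingers are shut above the cap (tip near full-image pixel (320,233)), so the real tips are higher than the reading. I'll check with wrist depth.

```bash
cat >> h.py <<'E'
def wcloud():
    p=np.array(monitor.read_ee_pos());R=np.array(monitor.read_tcp_rot());img,d=camrig.read_camera("wrist");c=camrig.camera_info("wrist");K=np.array(c["intrinsics"]);T=np.array(c["T_tool_cam"])
    v,u=np.mgrid[0:400,0:640];x=(u-K[0,2])/K[0,0];y=(v-K[1,2])/K[1,1];th=np.hypot(x,y);k=np.tan(np.minimum(th,1.4))/np.maximum(th,1e-9)
    pc=np.stack([x*k*d,-y*k*d,-d],-1);t=pc@T[:3,:3].T+T[:3,3];t[d==0]=np.nan
    return img,d,t,t@R.T+p
E
python3 - <<'E'
from h import *
img,d,t,w=wcloud()
for v in range(200,300,8): print(v,np.round(t[v,[312,320,328]],3).tolist(),"world",np.round(w[v,320],3))
print("captop",np.round(w[215:225,290:300].reshape(-1,3).mean(0),4),"block",np.round(np.nanmedian(w[160:175,300:340].reshape(-1,3),0),4))
E
```

```text
200 [[0.026, -0.006, -0.022], [0.026, -0.001, -0.023], [0.027, 0.004, -0.023]] world [0.611 0.133 0.078]
208 [[0.021, -0.006, -0.023], [0.021, -0.001, -0.023], [0.021, 0.004, -0.023]] world [0.611 0.128 0.078]
216 [[0.016, -0.006, -0.024], [0.016, -0.001, -0.024], [0.016, 0.004, -0.023]] world [0.611 0.123 0.079]
224 [[0.011, -0.006, -0.023], [0.011, -0.001, -0.024], [0.01, 0.004, -0.023]] world [0.612 0.118 0.079]
232 [[0.005, -0.006, -0.024], [0.01, -0.001, -0.034], [0.01, 0.004, -0.034]] world [0.612 0.117 0.089]
240 [[0.01, -0.005, -0.046], [0.01, -0.001, -0.046], [0.01, 0.004, -0.046]] world [0.612 0.117 0.101]
248 [[0.01, -0.005, -0.056], [0.01, -0.001, -0.056], [0.01, 0.003, -0.056]] world [0.612 0.117 0.111]
256 [[0.011, -0.005, -0.066], [0.009, -0.001, -0.063], [0.01, 0.003, -0.063]] world [0.612 0.116 0.118]
264 [[0.011, -0.005, -0.074], [0.01, -0.001, -0.072], [0.01, 0.003, -0.072]] world [0.612 0.117 0.127]
272 [[nan, nan, nan], [0.01, -0.001, -0.08], [0.01, 0.003, -0.08]] world [0.612 0.117 0.135]
280 [[0.01, -0.004, -0.087], [0.01, -0.001, -0.087], [0.01, 0.003, -0.087]] world [0.612 0.117 0.142]
288 [[0.01, -0.004, -0.093], [0.01, -0.001, -0.094], [0.01, 0.003, -0.093]] world [0.612 0.117 0.149]
296 [[0.008, -0.004, -0.096], [0.008, -0.001, -0.096], [0.008, 0.003, -0.096]] world [0.612 0.115 0.151]
captop [0.5958 0.1194 0.0785] block [0.6091 0.146  0.0402]
```

Wrist depth shows the finger end at tool z ≈ -0.028 to -0.034, so the real tips sit roughly 3 cm short of the reported TCP. I'll pin it down by touching the cap top gently.

```bash
python3 - <<'E'
from h import *
img,d,t,w=wcloud()
for v in range(225,234): print(v,np.round(t[v,320],4),end=" ")
f0=np.mean([monitor.read_wrist_force() for _ in range(10)],0);print(f0)
z=.055
while z>.038:
    z-=.001; lin((.6136,.107),z,.02); f=np.mean([monitor.read_wrist_force()[2] for _ in range(5)])-f0[2]
    print(round(z,3),round(monitor.read_ee_pos()[2],4),round(f,1))
    if f>3: break
lin((.6136,.107),.08); st()
E
```

```text
225 [ 0.0101 -0.0008 -0.0232] 226 [ 0.0098 -0.0008 -0.0242] 227 [ 0.0094 -0.0008 -0.0249] 228 [ 0.0087 -0.0008 -0.0248] 229 [ 0.0077 -0.0008 -0.0241] 230 [ 0.0073 -0.0008 -0.0248] 231 [ 0.0108 -0.0008 -0.0344] 232 [ 0.0101 -0.0008 -0.0343] 233 [ 0.01   -0.0008 -0.0354] [-0.18208264  0.95292168  0.03165632]
0.054 0.0539 0.5
0.053 0.0529 0.0
0.052 0.0519 0.0
0.051 0.0509 -0.2
0.05 0.0499 0.1
0.049 0.0489 0.1
0.048 0.0479 -0.4
0.047 0.0469 1.2
0.046 0.0459 0.4
0.045 0.0457 5.2
 t 17.2 p [0.6139 0.1072 0.0803] F [-0.6  1.  -0.9] w 0.0003 g 0.0
```

Contact at reported z 0.0457 on the 0.078 top: the real tips are 32.3 mm short of the reported TCP. I'll correct for that everywhere and carry on.

```bash
python3 - <<'E'
s=open("h.py").read()
s=s.replace("TRAY=","OFF=.0323 # real tips lie this far behind the reported TCP\nTRAY=",1)
s=s.replace("kinematics.inverse_kinematics(np.array([*xy,z])","kinematics.inverse_kinematics(np.array([*xy,z-OFF])").replace("env.reach(np.array([*xy,z])","env.reach(np.array([*xy,z-OFF])").replace("env.movel(np.array([*xy,z])","env.movel(np.array([*xy,z-OFF])")
open("h.py","w").write(s)
E
python3 - <<'E'
from h import *
st(); env.release(); lin((.6136,.107),.16)
for k in(-.09,0,.09): print(pick(slot(k),.02,1) is not None,pick(slot(k),.02,1)and np.round(pick(slot(k),.02,1)[1],2))
xy=np.array((.6136,.107)); lin(xy,.055); env.grasp(25); st("gr"); lin(xy,.07,.05); st("l"); lin(xy,.13); st("up")
if monitor.read_gripper_width()>.05:
    put_cap(.09); st("end")
img,d,w=cloud("top"); save("t4",img); print(rect(w,(262,165,295,202),.07,.09))
E
```

```text
t 17.2 p [0.6139 0.1072 0.0803] F [-0.6  1.  -0.9] w 0.0003 g 0.0
True [-0.81  0.5   0.43  2.21 -0.43  0.51 -0.04]
True [-0.97  0.55  0.42  2.12 -0.42  0.56 -0.22]
True [-1.08  0.61  0.42  2.   -0.41  0.62 -0.38]
gr t 20.4 p [0.6138 0.1072 0.0231] F [-1.2  0.1  2.5] w 0.0595 g 25.0
l t 20.9 p [0.6138 0.1071 0.0381] F [-0.3  0.5 -1.9] w 0.0595 g 25.0
up t 21.4 p [0.6131 0.1072 0.0973] F [-0.  -0.6 -0.9] w 0.0595 g 25.0
over t 22.6 p [0.4221 0.3495 0.0976] F [ 0.1 -0.2 -0.1] w 0.0599 g 25.0
dn t 23.9 p [ 0.4214  0.3511 -0.0112] F [-0.4  0.3 -0.2] w 0.0595 g 25.0
end t 25.4 p [0.4203 0.3504 0.097 ] F [0.4 0.4 0.5] w 0.0918 g 0.0
None
```

Cap gripped at 0.0595 and placed. Same for the second, with a check of all caps from above afterwards.

```bash
cat >> h.py <<'E'
def move_cap(xy,k,zb=.04,deg=MA):
    grab_cap(np.array(xy),zb,deg)
    if monitor.read_gripper_width()<.05: print("MISSED"); return False
    put_cap(k); return True
E
python3 - <<'E'
from h import *
move_cap((.6260,-.0505),0)
go((.5,-.15),.25,10)
img,d,w=cloud("top"); save("t5",img); st()
for n,b,lo,hi in(("c",(358,155,390,195),.07,.09),("tray",(155,230,290,290),.035,.06)): print(n,rect(w,b,lo,hi))
E
```

```text
at t 27.9 p [ 0.6267 -0.0506  0.0235] F [ 0.5 -0.2  0.4] w 0.0921 g 0.0
gr t 28.5 p [ 0.6262 -0.0504  0.023 ] F [0.3 1.1 2.9] w 0.0593 g 25.0
up t 29.1 p [ 0.6254 -0.0502  0.0921] F [-0.1 -0.6 -1.2] w 0.0592 g 25.0
over t 30.5 p [0.4235 0.2598 0.0977] F [-0.1 -0.4 -1. ] w 0.0592 g 25.0
dn t 31.8 p [ 0.423   0.261  -0.0113] F [ 0.1 -0.6  0.2] w 0.059 g 25.0
 t 35.0 p [ 0.5001 -0.1486  0.2172] F [-0.8 -0.5 -0.4] w 0.0917 g 0.0
c {'n': 443, 'c': array([ 0.6326, -0.1298]), 's': array([58.2, 55.6]), 'a': 90.0, 'mean': array([ 0.6327, -0.1292,  0.0772]), 'zmed': 0.0771}
tray {'n': 873, 'c': array([0.4225, 0.3068]), 's': array([ 58.6, 149.5]), 'a': 2.0, 'mean': array([0.422 , 0.3076, 0.0416]), 'zmed': 0.0417}
```

View pics/t5.png

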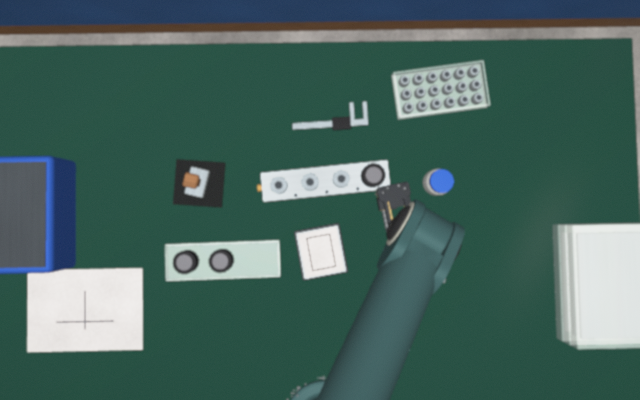

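Two caps lie flat in the tray at (185,262) and (221,260). I'll move the third, then look again at the tray and at the knob.

```bash
python3 - <<'E'
from h import *
move_cap((.6332,-.1307),-.09)
go((.55,.0),.25,10)
img,d,w=cloud("top"); save("t6",img); st()
print(rect(w,(155,230,290,290),.035,.06))
for b in((168,240,204,285),(204,240,240,285),(240,240,275,285)): print(rect(w,b,.035,.06))
print("knob",rect(w,(400,225,460,280),.095,.13))
s,_,ws=cloud("scene"); print("S knob",rect(ws,(190,105,260,160),.1,.13)); 
E
```

```text
at t 36.5 p [ 0.6339 -0.1312  0.0239] F [-1.  -0.2  0.7] w 0.0918 g 0.0
gr t 37.1 p [ 0.6334 -0.1306  0.023 ] F [-0.2  0.3  2. ] w 0.0597 g 25.0
up t 37.7 p [ 0.6328 -0.1302  0.0922] F [ 0.2 -0.1 -0.6] w 0.0596 g 25.0
over t 39.1 p [0.425  0.1701 0.0979] F [-0.3  0.4 -0.4] w 0.0596 g 25.0
dn t 40.3 p [ 0.4245  0.1708 -0.0114] F [-0.2 -0.4 -0.4] w 0.0598 g 25.0
 t 42.8 p [0.5489 0.002  0.2163] F [-1.1  0.3 -1.4] w 0.0921 g 0.0
{'n': 1303, 'c': array([0.4217, 0.262 ]), 's': array([ 58.7, 239.6]), 'a': 0.5, 'mean': array([0.4228, 0.2627, 0.0418]), 'zmed': 0.0418}
{'n': 441, 'c': array([0.4215, 0.3526]), 's': array([58.3, 58.6]), 'a': 61.6, 'mean': array([0.4214, 0.3524, 0.042 ]), 'zmed': 0.0421}
{'n': 432, 'c': array([0.4229, 0.2613]), 's': array([58. , 56.4]), 'a': 87.8, 'mean': array([0.4228, 0.2618, 0.0418]), 'zmed': 0.0418}
{'n': 430, 'c': array([0.4236, 0.1719]), 's': array([59. , 56.2]), 'a': 88.5, 'mean': array([0.4242, 0.1717, 0.0416]), 'zmed': 0.0415}
knob {'n': 201, 'c': array([ 0.4328, -0.2557]), 's': array([19.2, 55.5]), 'a': 79.2, 'mean': array([ 0.4333, -0.2543,  0.1112]), 'zmed': 0.112}
S knob {'n': 224, 'c': array([ 0.4333, -0.2574]), 's': array([19.3, 57.4]), 'a': 78.8, 'mean': array([ 0.4369, -0.2557,  0.1111]), 'zmed': 0.113}
```

All three caps are in the tray (tops at 0.042, inside). Knob: grip the bar, push in, turn 60° clockwise, let it out.

```bash
cat >> h.py <<'E'
KN=np.array([.4333,-.2566])
def turn(h0,h1):
    go(KN,.17,h0); lin(KN,.081,.1); st("at"); env.grasp(20); st("gr")
    z=.081
    while z>.066:
        z-=.001; lin(KN,z,.03); tip=monitor.read_ee_pos()[2]+OFF
        f=np.mean([monitor.read_wrist_force()[2] for _ in range(5)])
        if tip<.0693 or f>25: break
    print("in: cmd",round(z,4),"tip",round(tip,4),"Fz",round(f,1))
    n=10
    for i in range(1,n+1): go(KN,z,h0+(h1-h0)*i/n)
    st("turned"); print("Mz",np.round(monitor.read_moment(),2)); lin(KN,.081,.05); st("out"); env.release(); lin(KN,.17); st("end")
def knob():
    for n,b in(("top",(400,225,460,280)),("scene",(190,105,260,160))):
        _,_,w=cloud(n); print(n,"knob",rect(w,b,.092,.13))
E
python3 - <<'E'
from h import *
turn(79.5,19.5); go((.55,0.),.25,10); knob()
E
```

```text
at t 45.4 p [ 0.4337 -0.2569  0.0492] F [ 0.1  0.2 -0.4] w 0.0922 g 0.0
gr t 46.5 p [ 0.4332 -0.2576  0.0488] F [-0.4 -2.9 -0.9] w 0.0178 g 20.0
in: cmd 0.067 tip 0.0692 Fz 24.7
turned t 52.5 p [ 0.4338 -0.2583  0.0366] F [-6.2 -2.8 24.7] w 0.0182 g 20.0
Mz [-0.56  1.54 -0.04]
out t 53.0 p [ 0.4334 -0.2574  0.0484] F [-0.  -5.7 -3. ] w 0.0178 g 20.0
end t 54.9 p [ 0.433  -0.256   0.1371] F [ 0.7  0.3 -0.4] w 0.0919 g 0.0
top knob {'n': 203, 'c': array([ 0.433 , -0.2554]), 's': array([18.4, 55.9]), 'a': 18.5, 'mean': array([ 0.4335, -0.2541,  0.1105]), 'zmed': 0.1122}
scene knob {'n': 301, 'c': array([ 0.4337, -0.2573]), 's': array([20.7, 56.2]), 'a': 19.5, 'mean': array([ 0.4369, -0.2556,  0.1077]), 'zmed': 0.1109}
```

Knob went from 79.4° to 19°, out again (height 0.112 as before). Now the stamp: re-measure, then grip its neck.

```bash
cat >> h.py <<'E'
def stamp():
    for n,b in(("top",(150,130,250,230)),("scene",(405,195,525,300))):
        img,_,w=cloud(n); print(n,"head",rect(w,b,.082,.11),"\n   foot",rect(w,b,.02,.033))
    return img
E
python3 - <<'E'
from h import *
stamp()
img,_,w=cloud("top"); print(rect(w,(155,230,290,290),.035,.06)); save("t7",img[100:300,140:480])
E
```

```text
top head {'n': 208, 'c': array([0.5856, 0.344 ]), 's': array([36.7, 35.4]), 'a': 73.9, 'mean': array([0.5853, 0.3425, 0.0906]), 'zmed': 0.0908} 
   foot {'n': 341, 'c': array([0.5857, 0.3432]), 's': array([47.9, 71.4]), 'a': 75.1, 'mean': array([0.5855, 0.3383, 0.027 ]), 'zmed': 0.0269}
scene head {'n': 305, 'c': array([0.5867, 0.3413]), 's': array([35.9, 35.7]), 'a': 73.3, 'mean': array([0.5887, 0.3397, 0.0902]), 'zmed': 0.091} 
   foot {'n': 495, 'c': array([0.5867, 0.3415]), 's': array([48.7, 72.9]), 'a': 74.8, 'mean': array([0.595 , 0.3355, 0.0273]), 'zmed': 0.0276}
{'n': 1306, 'c': array([0.4227, 0.2626]), 's': array([ 58.6, 240.1]), 'a': 1.1, 'mean': array([0.4229, 0.2629, 0.0416]), 'zmed': 0.0417}
```

View pics/t7.png

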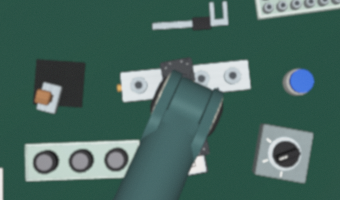

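The stamp has been knocked to about (0.586, 0.3424), still upright and at the same angle (crop pixel (45,97), at the mat's corner). The three caps are in the tray and the pointer is at the second tick. I'll pick the stamp where it is now.

```bash
python3 - <<'E'
from h import *
xy=np.array([.5862,.3424]); h,q=pick(xy,.16,-15); print(h)
go(xy,.2,h); lin(xy,.033,.1); st("at"); env.grasp(45); st("gr"); lin(xy,.06,.05); st("l"); lin(xy,.2,.15); st("up")
F=np.array([.440,.0046]); h2,q=pick(F,.1,9.5); print(h2); go(F,.2,h2); st("over"); lin(F,.10,.1); env.pause(.3); st("low")
s,_,ws=cloud("scene"); save("s8",s[80:260,240:480])
t,_,wt=cloud("top")
for z0,z1 in((.02,.3),): pass
wi,d,tc,w=wcloud(); save("w8",wi)
np.savez("hold",ws=ws,wt=wt,tc=tc,w=w)
E
```

```text
-15
at t 59.4 p [0.5866 0.3426 0.0013] F [-0.1 -0.1  0. ] w 0.0919 g 0.0
gr t 60.2 p [0.5862 0.3424 0.0007] F [-0.5 -0.2  1. ] w 0.0355 g 45.0
l t 60.9 p [0.586  0.3425 0.0277] F [-0.4 -0.7 -4.1] w 0.0356 g 45.0
up t 62.0 p [0.5854 0.3423 0.1665] F [-0.2 -1.  -4.2] w 0.0354 g 45.0
9.5
over t 63.4 p [0.441  0.0052 0.168 ] F [ 0.4  0.2 -3.3] w 0.0353 g 45.0
low t 64.8 p [0.4402 0.0048 0.0679] F [-0.6 -0.3 -3.8] w 0.0357 g 45.0
```

View pics/w8.png

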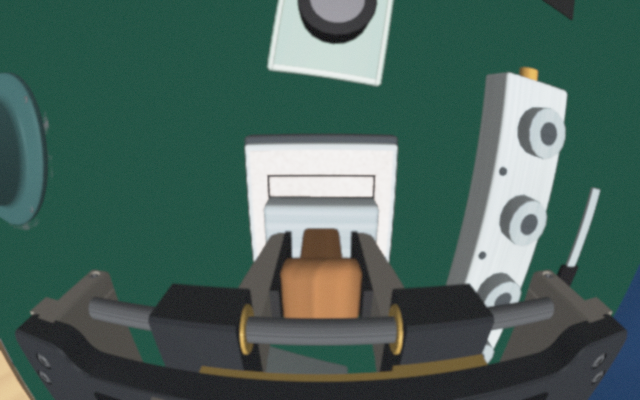

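The grip is at 35.5 mm, so it holds the head. The foot's front edge (265–378, row ~205) is parallel to and centred on the frame line (268–375, row 177). I'll check the foot pose in the tool frame.

```bash
python3 - <<'E'
from h import *
z=np.load("hold.npz");tc=z["tc"];b=tc[195:300,240:400].reshape(-1,3)
m=(abs(b[:,2]+.027)<.006)&(abs(b[:,0])<.05)&(abs(b[:,1])<.05);p=b[m]
print(len(p),"z",np.round(np.percentile(p[:,2],[5,50,95]),4),"x",np.round([p[:,0].min(),p[:,0].max()],4))
for lo in np.arange(.012,.027,.004):
    q=p[(p[:,0]>lo)&(p[:,0]<lo+.004)]
    if len(q):print(round(lo,3),len(q),"y",np.round([q[:,1].min(),q[:,1].max()],4),"z",np.median(q[:,2]).round(4))
# front edge slope
for y in(-.03,-.015,0,.015,.03):
    q=p[abs(p[:,1]-y)<.003]; print(y,len(q) and q[:,0].max().round(4), end="; ")
for n in("ws","wt"):
    w=z[n].reshape(-1,3);k=(abs(w[:,2]-.095)<.005)&(np.hypot(w[:,0]-.44,w[:,1]-.0046)<.06);print(n,k.sum());
    if k.sum()>20: print(cv2.minAreaRect((w[k,:2]*1000).astype(np.float32)))
E
```

```text
3883 z [-0.0287 -0.0275 -0.0237] x [-0.0113  0.0255]
0.012 701 y [-0.0363  0.0356] z -0.0277
0.016 706 y [-0.0362  0.0352] z -0.0277
0.02 889 y [-0.0358  0.035 ] z -0.0271
0.024 284 y [-0.0344  0.0335] z -0.0236
-0.03 0.0252; -0.015 0.0252; 0 0.0251; 0.015 0.0251; 0.03 0.025; ws 193
((461.9632568359375, 8.563056945800781), (29.876514434814453, 48.08488845825195), 10.939239501953125)
wt 0
```

Foot is centred in the tool to within 1 mm and square. Last cross-check of the frame line by wrist camera, then press by small steps under force watch.

```bash
python3 - <<'E'
from h import *
z=np.load("hold.npz");w=z["w"]
a,b=w[177,269],w[177,374]; print(np.round(a,4),np.round(b,4))
u=(b-a)[:2]/np.linalg.norm((b-a)[:2]); n=np.array([-u[1],u[0]]); n*=np.sign(-n[1]); c=(a+b)[:2]/2+n*.030
print("len",np.linalg.norm(b-a),"ang",np.degrees(np.arctan2(u[1],u[0])),"centre",c)
E
```

```text
[0.3948 0.0252 0.0351] [0.4766 0.0389 0.0352]
len 0.08296964183115567 ang 9.536319472405113 centre [0.44068149 0.00246602]
```

```bash
python3 - <<'E'
from h import *
F=np.array([.4403,.0037]); lin(F,.075,.08); env.pause(.3); st("pre")
f0=np.mean([monitor.read_wrist_force()[2] for _ in range(20)]); print("f0",f0)
z=.066; lin(F,z,.03)
while z>.054:
    z-=.0005; lin(F,z,.02); env.pause(.05); f=np.mean([monitor.read_wrist_force()[2] for _ in range(8)])-f0; tip=monitor.read_ee_pos()[2]+OFF
    print(round(z,4),round(tip,4),round(f,1))
    if f>13.5: break
env.pause(.3); st("pressed"); 
img,_,w=cloud("scene"); b=w[130:190,300:360].reshape(-1,3); b=b[(b[:,2]>.02)&(b[:,2]<.045)]; print("plate z",np.median(b[:,2]))
lin(F,.075,.05); lin(F,.16,.15); st("off")
E
```

```text
pre t 65.8 p [0.4405 0.0038 0.043 ] F [ 0.1  0.1 -3.8] w 0.0358 g 45.0
f0 -3.844487418124808
0.0655 0.0655 -0.5
0.065 0.065 -0.2
0.0645 0.0645 0.5
0.064 0.064 -0.4
0.0635 0.0635 -0.1
0.063 0.063 0.0
0.0625 0.0626 3.5
0.062 0.0621 3.9
0.0615 0.0615 5.2
0.061 0.061 5.4
0.0605 0.0605 6.9
0.06 0.06 7.7
0.0595 0.0595 9.1
0.059 0.0591 10.2
0.0585 0.0586 11.0
0.058 0.0582 11.9
0.0575 0.0577 12.2
0.057 0.0573 13.9
pressed t 71.9 p [0.4404 0.0038 0.025 ] F [-2.8  1.1 10.1] w 0.0355 g 45.0
plate z 0.028900256339640606
off t 73.2 p [0.4396 0.0041 0.127 ] F [-0.5  0.  -3.5] w 0.0357 g 45.0
```

Pressed about 5.3 mm of 6 at 14 N, then lifted straight off. Now back onto the mat's middle.

```bash
python3 - <<'E'
from h import *
M=np.array([.625,.3216]); lin((.4403,.0037),.2); h,_=pick(M,.2,-5); go(M,.2,h); st("over"); lin(M,.05,.1); env.pause(.2); st("low")
f0=np.mean([monitor.read_wrist_force()[2] for _ in range(20)]);z=.037;lin(M,z,.05)
while z>.028:
    z-=.0005;lin(M,z,.02);f=np.mean([monitor.read_wrist_force()[2] for _ in range(8)])-f0
    if f>1.8: break
print("z",z,"f",f); env.release(); env.pause(.3); st("rel"); lin(M,.2,.1); go((.5,-.1),.25,10); st()
img=stamp(); t,_,w=cloud("top"); print(rect(w,(155,230,290,290),.035,.06)); knob()
save("t9",np.vstack([t[100:300,140:480],img[60:290,170:510]]))
E
```

```text
over t 75.0 p [0.6253 0.3193 0.168 ] F [-0.9 -0.3 -4.3] w 0.0356 g 45.0
low t 76.8 p [0.6252 0.3218 0.0181] F [-0.6 -0.1 -4.1] w 0.0356 g 45.0
z 0.032499999999999994 f 5.3264720189393335
rel t 80.7 p [6.250e-01 3.216e-01 2.000e-04] F [-0.7  0.2 -0.2] w 0.092 g 0.0
 t 84.2 p [ 0.5007 -0.0991  0.2177] F [-0.9  0.6  0.7] w 0.0917 g 0.0
top head {'n': 209, 'c': array([0.6249, 0.3223]), 's': array([36.7, 35. ]), 'a': 88.1, 'mean': array([0.624 , 0.322 , 0.0906]), 'zmed': 0.0907} 
   foot {'n': 343, 'c': array([0.6244, 0.3232]), 's': array([49.3, 72.2]), 'a': 84.0, 'mean': array([0.6227, 0.3179, 0.027 ]), 'zmed': 0.0271}
scene head {'n': 314, 'c': array([0.6245, 0.3198]), 's': array([34.2, 36.6]), 'a': 85.5, 'mean': array([0.6271, 0.3189, 0.0903]), 'zmed': 0.0909} 
   foot {'n': 537, 'c': array([0.6253, 0.3211]), 's': array([49.3, 72.2]), 'a': 84.9, 'mean': array([0.6339, 0.3158, 0.0272]), 'zmed': 0.0275}
{'n': 1305, 'c': array([0.4228, 0.2627]), 's': array([ 58.7, 240. ]), 'a': 1.0, 'mean': array([0.4228, 0.2628, 0.0418]), 'zmed': 0.0417}
top knob {'n': 149, 'c': array([ 0.4334, -0.2566]), 's': array([18.1, 53.9]), 'a': 19.7, 'mean': array([ 0.4348, -0.2609,  0.1114]), 'zmed': 0.1121}
scene knob {'n': 300, 'c': array([ 0.4333, -0.2576]), 's': array([21.2, 56.3]), 'a': 17.7, 'mean': array([ 0.437 , -0.2556,  0.108 ]), 'zmed': 0.1113}
```

View pics/t9.png

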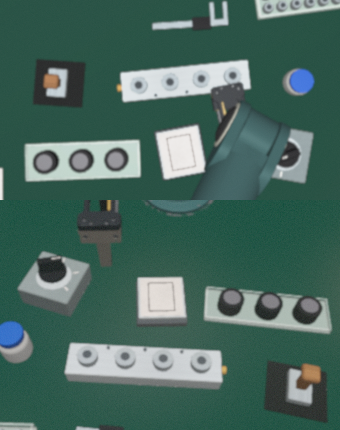

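Stamp stands mid-mat (top crop (57,83)), three caps are in the tray at (45–116,160), ports are bare, and the jar is in place. Knob to the third position.

```bash
python3 - <<'E'
from h import *
import h; h.KN[:]=[.4333,-.2572]
turn(19.3,-40.7); go((.55,0.),.25,10); knob(); stamp()
t,_,w=cloud("top"); print(rect(w,(155,230,290,290),.035,.06)); print("jar",rect(w,(415,160,465,205),.06,.09)); save("t10",t[90:300,140:480])
E
```

```text
at t 86.2 p [ 0.4337 -0.2575  0.0492] F [ 0.4 -0.3  0.7] w 0.0918 g 0.0
gr t 87.3 p [ 0.4333 -0.2572  0.0487] F [ 0.2 -0.1 -0.1] w 0.0177 g 20.0
in: cmd 0.067 tip 0.0688 Fz 24.9
turned t 93.3 p [ 0.4334 -0.2579  0.0363] F [-4.7  4.2 23.6] w 0.0177 g 20.0
Mz [ 0.83  1.39 -0.06]
out t 93.8 p [ 0.4334 -0.2578  0.0482] F [ 1.5 -3.6 -7.7] w 0.0178 g 20.0
end t 95.7 p [ 0.433  -0.2566  0.1371] F [ 0.2  0.3 -1.2] w 0.0916 g 0.0
top knob {'n': 191, 'c': array([ 0.4331, -0.2553]), 's': array([56.1, 18. ]), 'a': 49.4, 'mean': array([ 0.4336, -0.2539,  0.1107]), 'zmed': 0.1117}
scene knob {'n': 242, 'c': array([ 0.4335, -0.2578]), 's': array([57.5, 18.7]), 'a': 49.8, 'mean': array([ 0.4383, -0.2549,  0.1091]), 'zmed': 0.1125}
top head {'n': 210, 'c': array([0.6249, 0.3226]), 's': array([36.8, 35. ]), 'a': 87.9, 'mean': array([0.6242, 0.3221, 0.0904]), 'zmed': 0.0907} 
   foot {'n': 342, 'c': array([0.6245, 0.323 ]), 's': array([49. , 72.2]), 'a': 84.2, 'mean': array([0.6227, 0.3179, 0.027 ]), 'zmed': 0.0272}
scene head {'n': 316, 'c': array([0.6248, 0.3198]), 's': array([34.5, 35.9]), 'a': 84.4, 'mean': array([0.6271, 0.319 , 0.0903]), 'zmed': 0.091} 
   foot {'n': 534, 'c': array([0.6251, 0.3208]), 's': array([48.3, 71.8]), 'a': 85.2, 'mean': array([0.6338, 0.3156, 0.0272]), 'zmed': 0.0274}
{'n': 1310, 'c': array([0.4228, 0.2626]), 's': array([ 58.7, 240.6]), 'a': 1.2, 'mean': array([0.4228, 0.2629, 0.0416]), 'zmed': 0.0415}
jar {'n': 453, 'c': array([ 0.6147, -0.3008]), 's': array([59.7, 55.6]), 'a': 88.3, 'mean': array([ 0.6147, -0.2999,  0.0736]), 'zmed': 0.0738}
```

View pics/t10.png

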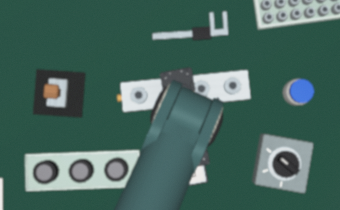

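The pointer is at the third tick (knob at (285,162), bar turned 120° in all) and the knob is out. Everything else is in place and the gripper is clear.

```bash
python3 -c "
from h import *
print(env.finish_job())"
```

```text
the job is handed in; nothing more can be done
None
```

I handed the job in at about 98 s with every step done in order: three caps set flat in the tray, the knob turned to second, the card stamped (plate down about 5.3 of 6 mm), the stamp back mid-mat, and the knob turned to third and sprung out; the jar and caliper were not touched, and the job's verdict was not shown.

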